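Seal the dive-camera housing after a flight

TASK

The dive-camera housing on the table comes back from a flight and is to be sealed again. With the hooked pick, lift the split travel ring out of every vent cup that still holds one by hooking it under one end, lay the rings flat in the grey dish and stand the pick back on its stand. Then tighten the four wing screws of the gasketed cover clockwise, evenly and in cross order: first each to about half-way (blade at about 45 degrees), one diagonal pair and then the other, then each home to its stop, again one diagonal pair before the other; leave everything else where it is and keep your fingers off the rings while they sit in the cups.

Things in the scene. Friction and masses are not known exactly. Their poses are not given: they have to be found in the camera images.
- vent1 (a point): Vent cup 1: point on its axis at the seat (underside of a seated ring). Axes of the housing: x its short side, y its long side, z up. Its ring's open side looks along 203 deg (anticlockwise from the housing's x). All cups: 62 mm across, black, 26.5 mm high on the cover, inner radius 25 mm; ring seat 88 mm above the table, 15 mm above the cup's floor, 8.5 mm below its rim.
- vent2 (a point): Vent cup 2: point on its axis at the seat (underside of a seated ring). Axes of the housing: x its short side, y its long side, z up. Its ring's open side looks along 180 deg (anticlockwise from the housing's x). In all cups the ring rests on three ledges, 10 mm wide and 8 mm deep, at 180 and +-80 deg from its open side; elsewhere the cup is empty below it and its two ends hang free.
- vent3 (a point): Vent cup 3: point on its axis at the seat (underside of a seated ring). Axes of the housing: x its short side, y its long side, z up. Its ring's open side looks along 157 deg (anticlockwise from the housing's x). In all cups, opposite the open side, a 16 mm wide lip reaches 4.5 mm in from the wall, 6 mm above the seat: the ring's open end must rise first.
- ring1_c (a point): Split steel ring of vent cup 1 (None: not fitted). Centre, half-way up; x through the middle of the gap, z up. Flat and rigid, 4 mm thick, outer radius 23, inner 16 mm, 25 g, about 2 mm loose in the cup. Ends at +-21 deg from x, each with a lug reaching in to radius 12 mm at +-25 deg. A hook under it at 50 deg from x, past the lug, clears the ledges; lifted there it hangs on the hook.
- ring2_c (a point): Split steel ring of vent cup 2 (None: not fitted). Centre, half-way up; x through the middle of the gap, z up. Flat and rigid, 4 mm thick, outer radius 23, inner 16 mm, 25 g, about 2 mm loose in the cup. Ends at +-21 deg from x, each with a lug reaching in to radius 12 mm at +-25 deg. A hook under it at 50 deg from x, past the lug, clears the ledges; lifted there it hangs on the hook.
- ring3_c (a point): Split steel ring of vent cup 3 (None: not fitted). Centre, half-way up; x through the middle of the gap, z up. Flat and rigid, 4 mm thick, outer radius 23, inner 16 mm, 25 g, about 2 mm loose in the cup. Ends at +-21 deg from x, each with a lug reaching in to radius 12 mm at +-25 deg. A hook under it at 50 deg from x, past the lug, clears the ledges; lifted there it hangs on the hook.
- pick_grip (a point): Hooked pick, 60 g, upright. Centre of its black 18 x 18 mm square handle's axis; z up, x as the hook points. Handle from 32 mm below to 26 mm above; flange 34 x 34 x 4 mm under it, underside 36 mm below. Steel shaft, 5 mm thick, down the axis; 98.5 mm below, a 4 mm thick toe leaves it along +x, rising: its tip's centre is 12 mm out and 94.5 mm below.
- stand_top (a point): Fixed wooden stand: base 100 x 75 mm, two walls 50 mm long (x), 14 mm thick, 80 mm high, with a 14 mm slot between them along x. Point: middle of the slot at the walls' top; z up. The pick's flange rests on the walls, shaft and hook down in the slot, hook towards -x at the start; lift it straight up, put it back likewise, within 20 mm of the middle.
- dish_in (a point): Loose grey open dish, outside 210 (x) x 120 (y) x 16 mm, walls and floor 4 mm, 350 g. Centre of its inner floor, 4 mm above the table; x along its long side, z up.
- wing_a (a point): Wing of screw a, at the -x, +y corner of the housing's cover (diagonal to c). Upright steel blade 8 mm thick, 40 mm long, 21 mm high; turns about the vertical through its centre. Origin: the blade's centre, 95.5 mm above the table, its lower edge 15 mm above the cover. y runs along the blade, x through its thickness.
- wing_b (a point): Wing of screw b, at the +x, +y corner of the housing's cover (diagonal to d). Upright steel blade 8 mm thick, 40 mm long, 21 mm high; turns about the vertical through its centre. Origin: the blade's centre, 95.5 mm above the table, its lower edge 15 mm above the cover. y runs along the blade, x through its thickness.
- wing_c (a point): Wing of screw c, at the +x, -y corner of the housing's cover (diagonal to a). Upright steel blade 8 mm thick, 40 mm long, 21 mm high; turns about the vertical through its centre. Origin: the blade's centre, 95.5 mm above the table, its lower edge 15 mm above the cover. y runs along the blade, x through its thickness.
- wing_d (a point): Wing of screw d, at the -x, -y corner of the housing's cover (diagonal to b). Upright steel blade 8 mm thick, 40 mm long, 21 mm high; turns about the vertical through its centre. Origin: the blade's centre, 95.5 mm above the table, its lower edge 15 mm above the cover. y runs along the blade, x through its thickness.
- screw_a (a joint): Turn of screw a, rad, growing clockwise seen from above (tightening). At 0 its blade lies along the housing's long side (y); home, at the hard stop at 1.571 (a quarter turn), it lies along the short side (x). It starts at 0 to 0.2, resists with about 0.1 N m and stays where it is left.
- screw_b (a joint): Turn of screw b, rad, growing clockwise seen from above (tightening). At 0 its blade lies along the housing's long side (y); home, at the hard stop at 1.571 (a quarter turn), it lies along the short side (x). It starts at 0 to 0.2, resists with about 0.1 N m and stays where it is left.
- screw_c (a joint): Turn of screw c, rad, growing clockwise seen from above (tightening). At 0 its blade lies along the housing's long side (y); home, at the hard stop at 1.571 (a quarter turn), it lies along the short side (x). It starts at 0 to 0.2, resists with about 0.1 N m and stays where it is left.
- screw_d (a joint): Turn of screw d, rad, growing clockwise seen from above (tightening). At 0 its blade lies along the housing's long side (y); home, at the hard stop at 1.571 (a quarter turn), it lies along the short side (x). It starts at 0 to 0.2, resists with about 0.1 N m and stays where it is left.
- lens_cap: Bystander, to be left alone: black lens cap, 62 mm across, 10 mm high. Origin: centre of its underside.
- film_can: Bystander, to be left alone: black film can, 32 mm across, 52 mm high. Origin: centre of its underside.
- lens: Bystander, to be left alone: black camera lens standing on end, up to 76 mm across, 85 mm high. Origin: centre of its underside.
- jar: Bystander, to be left alone: empty glass jar, 64 mm across, 70 mm high. Origin: centre of its underside.
- water: Bystander, to be left alone: clear bottle, 66 mm across, 200 mm high. Origin: centre of its underside.
- battery_box: Bystander, to be left alone: cardboard box 75 x 120 x 30 mm. Origin: centre of its underside.
- camera: Bystander, to be left alone: black camera, 130 mm wide, 110 mm high, its lens along x. Origin: centre of its underside.
Not all that is in view belongs to the job. Leave any red or white look-alike of the part that bears pick_grip alone.

How it is judged (in metres and radians):
On the way, in this order (a step that is already met when the one before it is completed fails the run):
1. every ring lies in the dish and the pick is back on its stand, before the screws are tightened (x of ring1_c in the frame of dish_in between -0.085 and 0.085 m and y of ring1_c in the frame of dish_in between -0.038 and 0.038 m and z of ring1_c in the frame of dish_in between -0.004 and 0.012 m and linear speed of each of ring1, ring2, ring3, pick below 0.05 m/s and x of ring2_c in the frame of dish_in between -0.085 and 0.085 m and y of ring2_c in the frame of dish_in between -0.038 and 0.038 m and z of ring2_c in the frame of dish_in between -0.004 and 0.012 m and x of ring3_c in the frame of dish_in between -0.085 and 0.085 m and y of ring3_c in the frame of dish_in between -0.038 and 0.038 m and z of ring3_c in the frame of dish_in between -0.004 and 0.012 m and distance between pick_grip and stand_top below 0.046 m and x of pick_grip in the frame of stand_top between -0.02 and 0.02 m and z of pick_grip in the frame of stand_top above 0.03 m and angle between pick_grip's own z axis and vertical below 0.15 rad and contact force between the fingers and pick below 0.05 N and value of joint each of screw_a, screw_b, screw_c, screw_d below 0.4 rad), for 0.2 s.
2. one diagonal pair of screws is half-way, the other pair not yet (((value of joint each of screw_a, screw_c above 0.5 rad and value of joint each of screw_b, screw_d below 0.4 rad) or (value of joint each of screw_b, screw_d above 0.5 rad and value of joint each of screw_a, screw_c below 0.4 rad))), for 0.1 s.
3. all four are half-way (value of joint screw_a between 0.5 and 1.2 rad and value of joint screw_b between 0.5 and 1.2 rad and value of joint screw_c between 0.5 and 1.2 rad and value of joint screw_d between 0.5 and 1.2 rad), for 0.1 s.
4. one diagonal pair is home, the other still half-way (((value of joint each of screw_a, screw_c above 1.43 rad and value of joint each of screw_b, screw_d below 1.25 rad) or (value of joint each of screw_b, screw_d above 1.43 rad and value of joint each of screw_a, screw_c below 1.25 rad))), for 0.1 s.
5. all four are home (value of joint each of screw_a, screw_b, screw_c, screw_d above 1.43 rad), for 0.1 s.
At the end, for the whole second after the job is handed in: Every fitted ring at rest in the dish (centre within 85 mm along and 38 mm across of its middle, under 12 mm above its floor); the pick released on its stand, upright within 0.15 rad, within 20 mm of the middle along the slot; all four screws past 1.43 rad (all of step 5 and x of ring1_c in the frame of dish_in between -0.085 and 0.085 m and y of ring1_c in the frame of dish_in between -0.038 and 0.038 m and z of ring1_c in the frame of dish_in between -0.004 and 0.012 m and linear speed of each of ring1, ring2, ring3, pick below 0.05 m/s and x of ring2_c in the frame of dish_in between -0.085 and 0.085 m and y of ring2_c in the frame of dish_in between -0.038 and 0.038 m and z of ring2_c in the frame of dish_in between -0.004 and 0.012 m and x of ring3_c in the frame of dish_in between -0.085 and 0.085 m and y of ring3_c in the frame of dish_in between -0.038 and 0.038 m and z of ring3_c in the frame of dish_in between -0.004 and 0.012 m and distance between pick_grip and stand_top below 0.046 m and x of pick_grip in the frame of stand_top between -0.02 and 0.02 m and z of pick_grip in the frame of stand_top above 0.03 m and angle between pick_grip's own z axis and vertical below 0.15 rad and contact force between the fingers and pick below 0.05 N); the robot touches nothing.
It fails at once if the fingers themselves touch a ring that is still in its vent cup ((contact force between the fingers and ring1 above 0.5 N and distance between ring1_c and vent1 below 0.008 m) or (contact force between the fingers and ring2 above 0.5 N and distance between ring2_c and vent2 below 0.008 m) or (contact force between the fingers and ring3 above 0.5 N and distance between ring3_c and vent3 below 0.008 m)).
It fails at once if one screw is run far ahead of another (past 1.25 rad while another is under 0.4 rad) (value of joint any of screw_a, screw_b, screw_c, screw_d above 1.25 rad and value of joint any of screw_a, screw_b, screw_c, screw_d below 0.4 rad).
It fails at once if a bystander (camera, lens, lens cap, jar, bottle, film can, battery box) is pushed more than 4 cm (distance of any of lens_cap, film_can, lens, jar, water, battery_box, camera from where it was at the start of the episode above 0.04 m).
Of ring1, ring2, ring3 only 2 to 3 are there at a start; the rules pass over those that are not, and their reading is None.
At some moment in a run one of dish may be knocked a few centimetres aside while the robot is not near it.
It also fails if it takes over 210 s, if anything falls off the work surface, if the arm or the gripper's body presses on something with over 40 N, if the wrist force passes 120 N, or if a joint passes its speed limit or range.

ROBOT

A 6-joint arm with a two-finger parallel gripper is mounted at the origin on the work surface. World frame = base frame: x ahead of the robot, y to its left, z up, the work surface at z = 0. Lengths are in mm, angles in rad, forces in N, time in s.
With the tool pointing down it reaches from about 375 to 750 mm from the base axis. Payload 9 kg.
Tool frame: the origin (TCP) lies on the centre line of the jaws, within the pads' length; the fingertips stand 8 mm ahead of it and the grasp point (between the pads) lies 11 mm behind it; z points along the fingers, y is the line along which they close (so a half turn about z gives the same grasp; the last joint's range is limited). The gripper opens to 85 mm and grips with 20 to 120 N. Pads are 22 mm wide; open, the fingers measure 114 mm over their backs; the gripper's body (76 mm by 85 mm) begins 54 mm behind the grasp point. The pads swing forward as they close: fully open they stand 13 mm farther back than shut.
Start: joints at [0.897, 0.104, 0.097, 1.564, 0, 1.353], TCP at [264.117, 538.775, 239.331] pointing down, gripper open.
Joint ranges: [-2.99, 2.99], [-0.84, 1.86], [-1.1, 1.16], [-1.84, 2.11], [-1.51, 1.56], [-3.14, 3.14]. Speed limits (rad/s): [2.22, 2.22, 2.57, 3.14, 3.14, 3.14].

INTERFACE

Orientations are given as a unit quaternion [x, y, z, w].
In Python, from station import robot, planner, sensors, eyes gives the robot as it stands. Calls block until the motion is done:
- robot.reach(position, orientation): joint-space move of the TCP to a pose.
- robot.move_straight(position, rotation=None, v=150): straight line of the TCP; rotation=None keeps the orientation; v is the mean speed in mm/s.
- robot.goto_joints(angles): joint-space move.
- robot.release() and robot.grab(grip_force=None): open the fingers fully, or close them until they stop; grip_force is the grip in N (None keeps the last).
- robot.sleep(seconds).
- planner.ik(position, orientation): joint angles nearest the present ones, or None.
- sensors.get_state(): the state.
- eyes.snapshot(name): name is "scene" or "top"; returns a dict with "pixels" (400x640x3 uint8, red, green, blue), "camera_matrix" (3x3 intrinsics, pixels), "pose" (4x4, takes a point from camera to world coordinates). Camera axes: x right, y down, z forward; pixel columns grow to the right and rows downward; lengths in mm; the calibration is good to about 2 mm. A picture is of the moment at which its call begins. There is no depth.
A pose or a line that the arm cannot do raises robot.PlanningError and nothing moves.
- robot.hand_in(): hands the job in; it is judged then, once.
The state is a dict: "t": time; "joints": joint angles; "joint_velocities": joint speeds; "joint_efforts": joint torques, N m; "tcp_pos": TCP position; "ee_rot": TCP orientation; "ft_force": force on the tool from outside, world axes, zero at the start; "wrist_torque": the same for the moment, N m; "grip_width": finger opening in mm; "gripper_force": force on a finger pad.
Only numpy, scipy, OpenCV 4.12 (cv2) and the standard library are available. Lean on these libraries where they do the work, as an engineer would, in place of code of your own. Each camera call takes 0.05 s, during which the arm holds its last target. There are 200 camera calls.

## Working session

There is one attempt and no reset: what is moved stays moved. The work goes in short steps, each a Python script; the robot and the scene stay as the last script left them, time stands still between calls to the robot, and variables do not carry over. Pictures are saved under pics/ and viewed, at most 14 in all, crops included, and the job is handed in when it is done.

```bash
ls; mkdir -p pics
python3 - <<'E'
from station import robot, planner, sensors, eyes
import cv2,numpy as np,pickle
d={}
for n in("scene","top"):
    s=eyes.snapshot(n);d[n]=s
    cv2.imwrite(f"pics/{n}0.png",s["pixels"][:,:,::-1]); print(n,s["camera_matrix"],s["pose"])
pickle.dump(d,open("s0.pkl","wb"))
s=sensors.get_state();print(s)
E
```

```text
pics
scene [[431.77346041   0.         322.22863443]
 [  0.         431.77346041 201.03760834]
 [  0.           0.           1.        ]] [[ 2.60829902e-01  5.75499078e-01 -7.75092623e-01  1.74824363e+03]
 [ 9.65384594e-01 -1.55979891e-01  2.09052287e-01 -3.05030570e+02]
 [-5.89464602e-04 -8.02789565e-01 -5.96262163e-01  9.65487599e+02]
 [ 0.00000000e+00  0.00000000e+00  0.00000000e+00  1.00000000e+00]]
top [[490.87990422   0.         322.19774894]
 [  0.         490.87990422 193.52485041]
 [  0.           0.           1.        ]] [[-1.18652720e-02 -9.95144533e-01  9.77065651e-02  4.61149964e+02]
 [-9.99846085e-01  1.30704090e-02  1.17034135e-02 -6.36480922e+00]
 [-1.29236527e-02 -9.75526624e-02 -9.95146450e-01  1.75950024e+03]
 [ 0.00000000e+00  0.00000000e+00  0.00000000e+00  1.00000000e+00]]
{'t': 0.1, 'joints': array([8.97277146e-01, 1.04655399e-01, 9.65403064e-02, 1.56388676e+00,
       5.80422022e-06, 1.35308996e+00]), 'joint_velocities': array([-4.50587785e-05, -1.03297314e-03,  2.14301651e-03,  3.93753480e-04,
        1.68154991e-03, -7.50191404e-04]), 'joint_efforts': array([ 5.55498627e-03, -5.58208644e+01,  5.04718065e+01,  1.31331693e-02,
       -3.27469907e-04,  1.07974046e-05]), 'tcp_pos': array([263.92562603, 538.51603394, 238.58710896]), 'ee_rot': array([ 2.25938522e-01,  9.74141376e-01, -5.42651585e-04, -2.62416708e-04]), 'ft_force': array([-0.040339  ,  0.54355236,  0.26428763]), 'wrist_torque': array([-0.00470952, -0.01759803, -0.03620191]), 'gripper_force': 0.0, 'grip_width': 85.37552429684892}
```

View pics/top0.png

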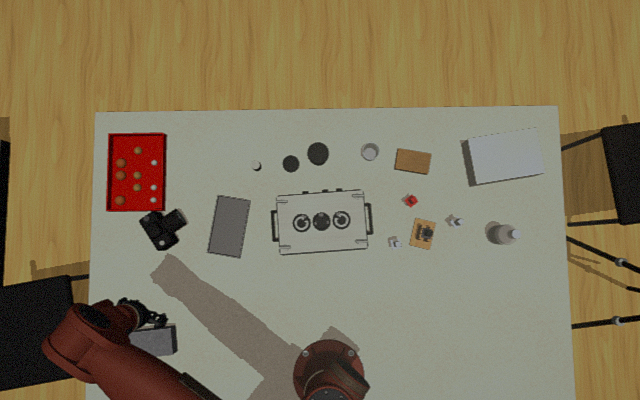

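View pics/scene0.png

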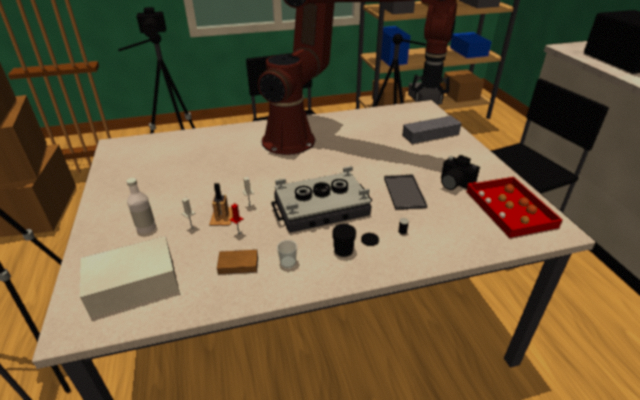

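Top view: the housing is at (321,222) with three cups, and the grey dish at (229,226). Pick candidates are the black one on the wooden stand (424,233), a red one (411,200) and white ones at (394,243) and (455,222). I choose the black one on the stand. Next, close crops.

Run:
```python
import cv2,pickle,numpy as np
d=pickle.load(open("s0.pkl","rb"))
t=d["top"]["pixels"][:,:,::-1];s=d["scene"]["pixels"][:,:,::-1]
c=t[182:262,268:376]; cv2.imwrite("pics/c1.png",cv2.resize(c,None,fx=7.4,fy=7.4,interpolation=cv2.INTER_CUBIC))
a=cv2.resize(t[190:260,380:470],(800,622),interpolation=cv2.INTER_CUBIC)[:600]
cv2.imwrite("pics/c2.png",a)
c=s[160:235,265:375];cv2.imwrite("pics/c3.png",cv2.resize(c,None,fx=7.2,fy=7.2,interpolation=cv2.INTER_CUBIC))
```

```text
(no output)
```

View pics/c1.png

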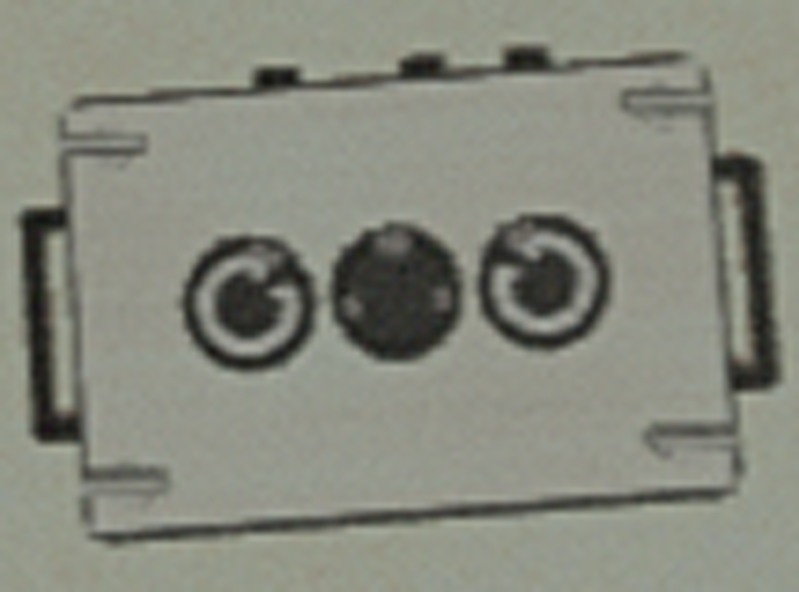

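View pics/c2.png

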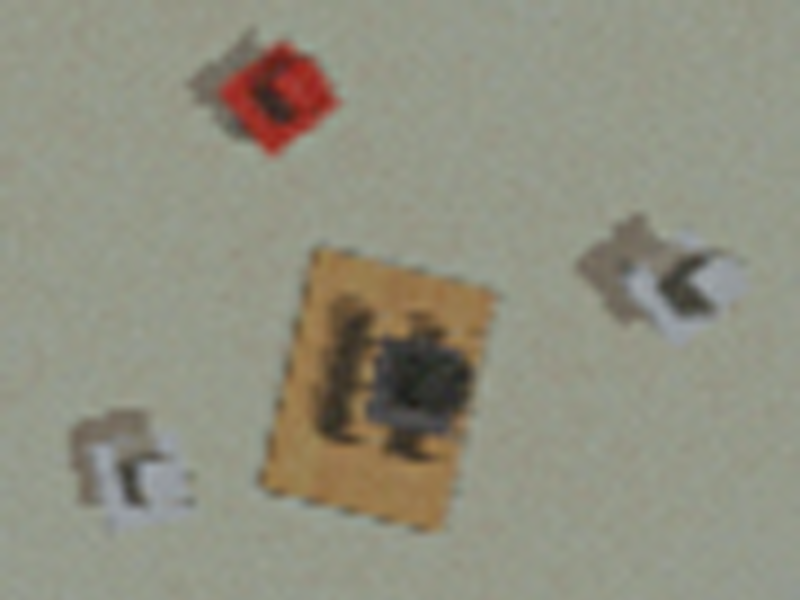

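View pics/c3.png

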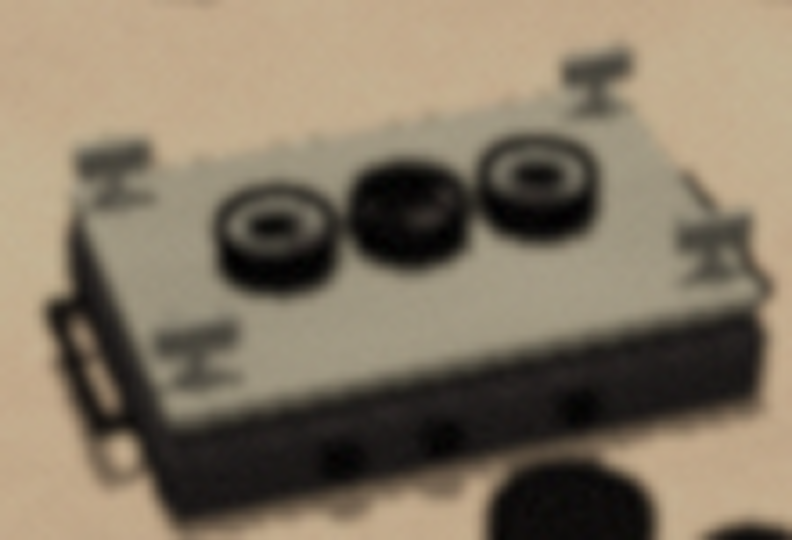

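Rings sit in the left and right cups; the middle cup is empty. The gap directions are unclear, so I average frames and rectify to metric views at ring height.

```bash
cat > h.py <<'E'
from station import robot, planner, sensors, eyes
import cv2,numpy as np,pickle
from scipy.spatial.transform import Rotation as R
def shot(n,k=1):
    S=[eyes.snapshot(n) for _ in range(k)]
    s=S[0]; s["pixels"]=np.mean([q["pixels"] for q in S],0).astype(np.uint8); return s
def proj(s,P):
    T=np.linalg.inv(s["pose"]);p=T[:3,:3]@np.asarray(P,float)+T[:3,3];q=s["camera_matrix"]@p;return q[:2]/q[2]
def unproj(s,uv,z):
    r=s["pose"][:3,:3]@np.linalg.solve(s["camera_matrix"],[uv[0],uv[1],1.]);o=s["pose"][:3,3]
    return o+r*(z-o[2])/r[2]
def rect(s,c,half,z,px):
    """metric view: image right=-y, up=+x, centre c, half (w,h) mm, px/mm, plane z"""
    W,H=int(2*half[0]*px),int(2*half[1]*px)
    dst=np.float32([[0,0],[W,0],[W,H],[0,H]])
    w=[(c[0]+half[1],c[1]+half[0]),(c[0]+half[1],c[1]-half[0]),(c[0]-half[1],c[1]-half[0]),(c[0]-half[1],c[1]+half[0])]
    src=np.float32([proj(s,(a,b,z)) for a,b in w])
    return cv2.warpPerspective(s["pixels"][:,:,::-1],cv2.getPerspectiveTransform(src,dst),(W,H),flags=cv2.INTER_CUBIC)
E
python3 - <<'E'
from h import *
t=shot("top",12);s=shot("scene",12);pickle.dump((t,s),open("s1.pkl","wb"))
f=lambda u,v:(268+u/7.4-.43,182+v/7.4-.43)
for n,p,z in(("L",(249,303),96.5),("M",(397,291),96.5),("R",(545,282),96.5),("dTL",(106,143),106),("TR",(667,101),106),("BL",(126,480),106),("BR",(692,437),106)):
    print(n,unproj(t,f(*p),z).round(1))
g=lambda u,v:(380+u/8.89-.44,190+v/8.89-.44)
for n,p,z in(("b1",(318,247),10),("b2",(497,290),10),("b3",(440,530),10),("b4",(262,488),10),("handle top",(442,380),142)):
    print(n,unproj(t,g(*p),z).round(1))
o=[]
for nm,im in(("t",t),("s",s)):
    for k in((249,303),(545,282)):
        c=unproj(t,f(*k),96.5)
        r=rect(im,c[:2],(36,26),91,5.4); o.append(cv2.convertScaleAbs(r,alpha=1.3))
cv2.imwrite("pics/r1.png",np.vstack([np.hstack(o[:2]),np.hstack(o[2:])]))
E
```

```text
L [526.7  85.4  96.5]
M [531.4  17.6  96.5]
R [534.6 -50.1  96.5]
dTL [600.2 149.7 106. ]
TR [ 616.2 -106.9  106. ]
BL [446.9 141.3 106. ]
BR [ 463.3 -115.3  106. ]
b1 [ 543.5 -315.9   10. ]
b2 [ 525.4 -386.7   10. ]
b3 [ 430.5 -360.9   10. ]
b4 [ 447.9 -290.8   10. ]
handle top [ 487.7 -336.7  142. ]
```

View pics/r1.png

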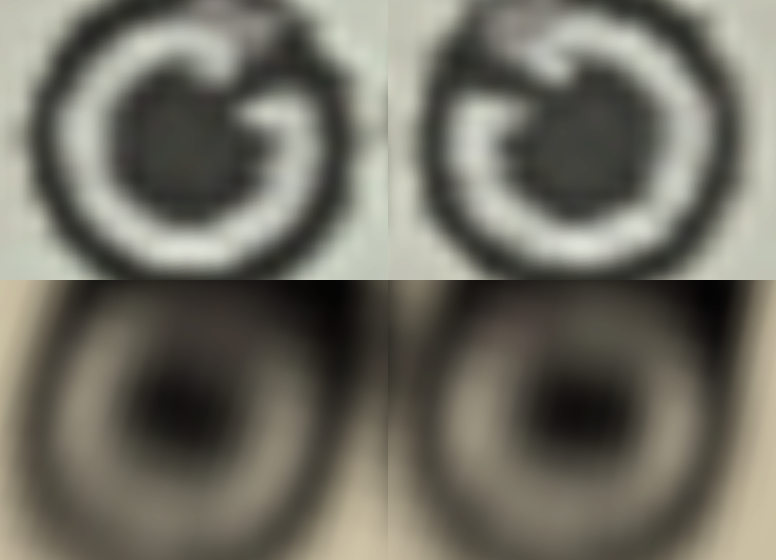

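Run:
```python
from h import *
t,s=pickle.load(open("s1.pkl","rb"))
o=[]
for c in((526.7,85.4),(531.4,17.6),(534.6,-50.1)):
    r=rect(t,c,(31,33),90,4.2); 
    r=np.clip(255*(r/200.)**.6,0,255).astype(np.uint8); o.append(r)
a=np.hstack(o)
W=[(600.2,149.7),(616.2,-106.9),(446.9,141.3),(463.3,-115.3)]
b=np.hstack([rect(t,c,(31,25),106,3.1) for c in W])
b=np.pad(b,((0,0),(0,max(0,a.shape[1]-b.shape[1])),(0,0)))[:,:a.shape[1]]
cv2.imwrite("pics/r2.png",np.vstack([a,b]));print(a.shape,b.shape)
```

```text
(277, 780, 3) (155, 780, 3)
```

View pics/r2.png

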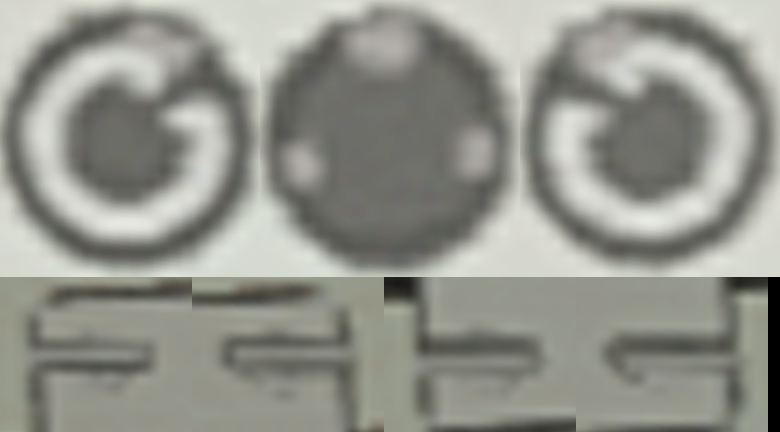

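The middle cup settles the frame: its large lip is at image top and its ledges are lower left and right, so the open side faces world -x. Housing x is therefore world +x, left is vent 3 and right is vent 1. The ring gaps, with their lugs visible, are turned from nominal: upper right on the left ring, upper left on the right ring. I fit ring poses by template and look closely at the pick and dish.

Run:
```python
from h import *
from scipy.optimize import minimize
t,s=pickle.load(open("s1.pkl","rb"))
px=3;
def ringmask(cx,cy,th,n,W,H,c,half):
    jj,ii=np.meshgrid(np.arange(W),np.arange(H))
    x=c[0]+half[1]-(ii+.5)/px; y=c[1]+half[0]-(jj+.5)/px
    dx,dy=x-cx,y-cy; r=np.hypot(dx,dy); a=np.degrees(np.abs(np.angle(np.exp(1j*(np.arctan2(dy,dx)-th)))))
    m=((r<23)&(r>16)&(a>21))|((r>12)&(r<23)&(a>21)&(a<31))
    return cv2.GaussianBlur(m.astype(np.float32),(0,0),1.3*px)
for nm,c,lip in(("L",(526.7,85.4),-19.7),("R",(534.6,-50.1),26.3)):
    half=(28,28);im=rect(t,c,half,92,px).mean(2).astype(np.float32);H,W=im.shape
    jj,ii=np.meshgrid(np.arange(W),np.arange(H));x=half[1]-(ii+.5)/px;y=half[0]-(jj+.5)/px
    r=np.hypot(x,y);a=np.degrees(np.angle(np.exp(1j*(np.arctan2(y,x)-np.radians(lip)))))
    w=(r<24.5)&~((abs(a)<26)&(r>18.5))
    best=None
    for th in np.radians(np.arange(-180,180,10)):
        f=lambda p:-np.corrcoef(ringmask(*p[:2],p[2],0,W,H,c,half)[w],im[w])[0,1]
        v=f((c[0],c[1],th))
        if best is None or v<best[0]: best=(v,th)
    q=minimize(f,(c[0],c[1],best[1]),method="Nelder-Mead",options=dict(initial_simplex=[(c[0],c[1],best[1]),(c[0]+1.5,c[1],best[1]),(c[0],c[1]+1.5,best[1]),(c[0],c[1],best[1]+.15)]))
    print(nm,q.x[:2].round(1),np.degrees(q.x[2]).round(1),q.fun)
def z(s,u0,v0,w,h,k): return cv2.resize(s["pixels"][v0:v0+h,u0:u0+w,::-1],None,fx=k,fy=k,interpolation=cv2.INTER_CUBIC)
A=z(t,402,210,40,44,9.5);B=z(s,200,178,40,50,9.5)
C=np.zeros((475,770,3),np.uint8);C[:A.shape[0],:A.shape[1]]=A;C[:B.shape[0],390:390+B.shape[1]]=B
cv2.imwrite("pics/r3.png",C)
D=z(t,200,188,56,76,1);
g=cv2.cvtColor(z(t,195,185,66,82,1),cv2.COLOR_BGR2GRAY)
_,m=cv2.threshold(g,0,255,cv2.THRESH_BINARY_INV+cv2.THRESH_OTSU)
cs,_=cv2.findContours(m,cv2.RETR_EXTERNAL,cv2.CHAIN_APPROX_NONE);k=max(cs,key=cv2.contourArea)
b=cv2.boxPoints(cv2.minAreaRect(k))+[195,185]
P=np.array([unproj(t,q,14) for q in b]);print(P.round(1),P.mean(0))
```

```text
L [525.9  86. ] -43.2 -0.9635409228960431
R [534.5 -49.9] 47.0 -0.9620874109479878
[[428.8 428.7  14. ]
 [638.3 391.3  14. ]
 [613.6 268.4  14. ]
 [404.8 307.1  14. ]] [521.37533481 348.85556718  14.        ]
```

View pics/r3.png

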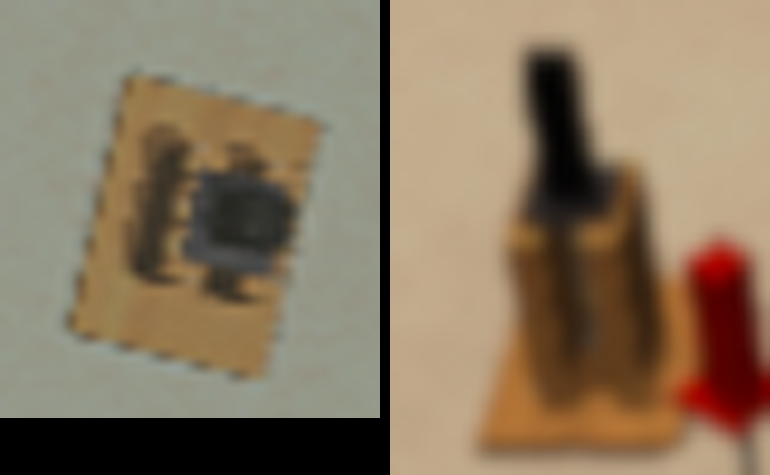

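Run:
```python
from h import *
t,s=pickle.load(open("s1.pkl","rb"))
a=(429.1,232.5);b=(216.4,183.5)
for z in(130,142,148,152,160):
    A=unproj(t,a,z);B=unproj(s,b,z);print(z,A.round(1),B.round(1),proj(s,A).round(1))
# stand slot lines: base center, flange center guess
print(unproj(t,(402+243/9.5-.45,210+222/9.5-.45),82).round(1))
print(planner.ik((487,-337,250),R.from_euler("ZYX",[0,0,180],degrees=True).as_quat()))
for y in range(-180,180,30):
    f=lambda p,yy:planner.ik(p,(R.from_euler("z",yy,degrees=True)*R.from_euler("x",180,degrees=True)).as_quat())
    print(y,[None if q is None else q[5].round(2) for q in(f(p,y) for p in((487,-337,200),(526,86,170),(534,-50,170),(521,349,120)))])
```

```text
130 [ 487.3 -338.5  130. ] [ 469.6 -336.5  130. ] [216.2 186.4]
142 [ 487.1 -336.1  142. ] [ 488.  -336.1  142. ] [216.4 183.4]
148 [ 487.  -334.9  148. ] [ 497.2 -335.8  148. ] [216.5 181.8]
152 [ 486.9 -334.   152. ] [ 503.3 -335.7  152. ] [216.6 180.8]
160 [ 486.8 -332.4  160. ] [ 515.5 -335.4  160. ] [216.7 178.7]
[ 486.7 -341.6   82. ]
[-0.8259498   0.08294601  0.09432119  1.58217151  0.          2.31564285]
-180 [np.float64(-0.83), np.float64(-0.08), np.float64(-0.34), np.float64(0.38)]
-150 [np.float64(-1.35), np.float64(-0.61), np.float64(-0.86), np.float64(-0.14)]
-120 [np.float64(-1.87), np.float64(-1.13), np.float64(-1.38), np.float64(-0.67)]
-90 [np.float64(-2.4), np.float64(-1.65), np.float64(-1.91), np.float64(-1.19)]
-60 [np.float64(-2.92), np.float64(-2.18), np.float64(-2.43), np.float64(-1.71)]
-30 [np.float64(2.84), np.float64(-2.7), np.float64(-2.96), np.float64(-2.24)]
0 [np.float64(2.32), np.float64(3.06), np.float64(2.8), np.float64(-2.76)]
30 [np.float64(1.79), np.float64(2.53), np.float64(2.28), np.float64(3.0)]
60 [np.float64(1.27), np.float64(2.01), np.float64(1.76), np.float64(2.48)]
90 [np.float64(0.74), np.float64(1.49), np.float64(1.23), np.float64(1.95)]
120 [np.float64(0.22), np.float64(0.96), np.float64(0.71), np.float64(1.43)]
150 [np.float64(-0.3), np.float64(0.44), np.float64(0.19), np.float64(0.91)]
```

```bash
cat >> h.py <<'E'
def Q(psi): return (R.from_euler("z",psi,degrees=True)*R.from_euler("x",180,degrees=True)).as_quat()
def st(*k):
    s=sensors.get_state(); print({q:np.round(s[q],2) for q in(("t","tcp_pos","ft_force","grip_width")+k)}); return s
E
python3 - <<'E'
from h import *
robot.reach((487,-338,250),Q(75.3)); robot.move_straight((487,-338,107),v=120)
st(); robot.grab(grip_force=60); st("gripper_force")
robot.move_straight((487,-338,240),v=100); st("gripper_force")
t=shot("top",6);s=shot("scene",6);pickle.dump((t,s),open("s2.pkl","wb"))
c=proj(s,(487,-338,170)).astype(int);print(c)
B=cv2.resize(s["pixels"][c[1]-15:c[1]+40,c[0]-35:c[0]+35,::-1],None,fx=10,fy=10,interpolation=cv2.INTER_CUBIC)
cv2.imwrite("pics/p1.png",B)
E
```

```text
{'t': np.float64(5.81), 'tcp_pos': array([ 487.4 , -338.45,  107.97]), 'ft_force': array([0.28, 0.35, 0.84]), 'grip_width': np.float64(84.98)}
{'t': np.float64(6.43), 'tcp_pos': array([ 487.05, -338.07,  107.15]), 'ft_force': array([0.48, 0.07, 1.33]), 'grip_width': np.float64(17.5), 'gripper_force': np.float64(58.62)}
{'t': np.float64(7.92), 'tcp_pos': array([ 486.79, -337.77,  239.16]), 'ft_force': array([-0.27, -0.75, -0.66]), 'grip_width': np.float64(17.32), 'gripper_force': np.float64(58.46)}
[214 176]
```

View pics/p1.png

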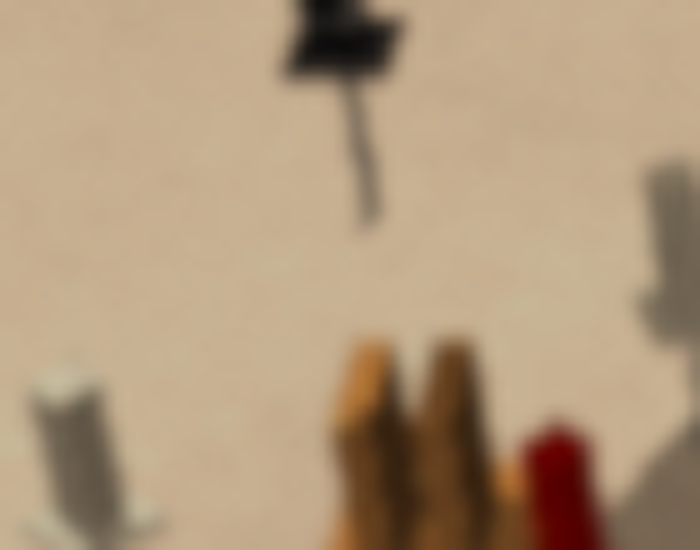

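Run:
```python
from h import *
robot.move_straight((487,-338,270),v=150)
robot.reach((534.5,-49.9,235),Q(7)); a=st()
s=shot("scene",6)
p=a["tcp_pos"];g=p+[0,0,9]
print(proj(s,g-[0,0,100.5]),proj(s,g-[0,0,36]))
for H in(97,-83):
    d=np.array([np.cos(np.radians(H)),np.sin(np.radians(H)),0]);print(H,proj(s,g+12*d-[0,0,94.5]))
c=proj(s,g-[0,0,80]).astype(int);print(c)
B=cv2.resize(s["pixels"][c[1]-20:c[1]+20,c[0]-30:c[0]+30,::-1],None,fx=13,fy=13,interpolation=cv2.INTER_CUBIC)
cv2.imwrite("pics/p2.png",B)
```

```text
{'t': np.float64(10.36), 'tcp_pos': array([534.43, -50.3 , 234.68]), 'ft_force': array([ 0.03, -0.13, -0.6 ]), 'grip_width': np.float64(17.32)}
[301.80974567 178.30900997] [301.2552858  162.24220063]
97 [305.0428891  176.12348871]
-83 [298.45976823 177.57933193]
[301 173]
```

View pics/p2.png

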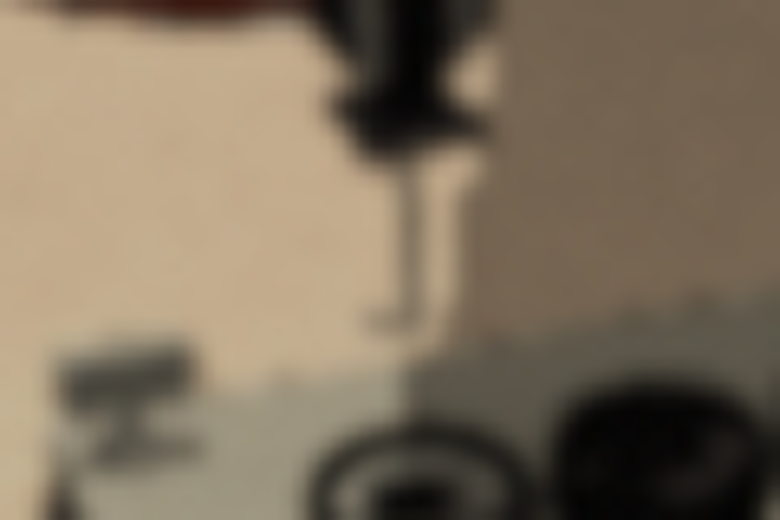

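The hook points left, so its direction is psi−90; the shaft tip at (302.1,177.9) matches the prediction (301.8,178.3). I insert in vent 1, slide the toe under the ring, turn the ring by its lug so its gap faces the lip, and lift.

```bash
cat >> h.py <<'E'
def u(a): return np.array([np.cos(np.radians(a)),np.sin(np.radians(a)),0])
def pk(c,a,H,z): return np.array([c[0],c[1],0])+a*u(H)+[0,0,z-9], Q(H+90)   # z = pick_grip height
def hookout(c,H0,H1,lip):
    p,q=pk(c,-1,H0,245); robot.reach(p,q)
    robot.move_straight(pk(c,-1,H0,200)[0],v=100); st()
    robot.move_straight(pk(c,-1,H0,177.5)[0],v=40); st()
    robot.move_straight(pk(c,9,H0,177.5)[0],v=20); st()
    for H in np.linspace(H0,H1,5)[1:]:
        p,q=pk(c,9,H,177.5); robot.move_straight(p,q,v=15)
    st()
    p,q=pk(c,9,H1,177.5)
    robot.move_straight(p+[0,0,5],v=15); st()
    robot.move_straight(p+[0,0,9]-2*u(lip),v=15); st()
    robot.move_straight(p+[0,0,25]-2*u(lip),v=20); st()
    robot.move_straight(p+[0,0,85]-2*u(lip),v=60); st()
E
python3 - <<'E'
from h import *
hookout((534.5,-49.9),95,65,26)
s=shot("scene",6);g=sensors.get_state()["tcp_pos"]+[0,0,9]
c=proj(s,g-[0,0,80]).astype(int)
B=cv2.resize(s["pixels"][c[1]-20:c[1]+35,c[0]-35:c[0]+35,::-1],None,fx=10,fy=10,interpolation=cv2.INTER_CUBIC)
cv2.imwrite("pics/p3.png",B)
E
```

```text
{'t': np.float64(13.88), 'tcp_pos': array([534.58, -50.88, 191.2 ]), 'ft_force': array([ 0.34, -0.4 ,  0.18]), 'grip_width': np.float64(16.94)}
{'t': np.float64(14.59), 'tcp_pos': array([534.6 , -50.9 , 168.57]), 'ft_force': array([ 0.54,  0.09, -0.25]), 'grip_width': np.float64(17.19)}
{'t': np.float64(15.24), 'tcp_pos': array([533.73, -40.87, 168.51]), 'ft_force': array([-0.11,  1.06, -1.04]), 'grip_width': np.float64(17.47)}
{'t': np.float64(16.38), 'tcp_pos': array([538.26, -41.73, 168.49]), 'ft_force': array([ 0.17, -0.11, -0.29]), 'grip_width': np.float64(17.39)}
{'t': np.float64(16.86), 'tcp_pos': array([538.36, -41.76, 173.6 ]), 'ft_force': array([-0.35,  0.08, -0.1 ]), 'grip_width': np.float64(17.37)}
{'t': np.float64(17.31), 'tcp_pos': array([536.57, -42.6 , 177.53]), 'ft_force': array([ 0.86,  0.5 , -1.92]), 'grip_width': np.float64(17.11)}
{'t': np.float64(18.26), 'tcp_pos': array([536.46, -42.57, 193.41]), 'ft_force': array([-0.4 , -0.62, -1.12]), 'grip_width': np.float64(17.35)}
{'t': np.float64(19.41), 'tcp_pos': array([536.31, -42.56, 252.99]), 'ft_force': array([ 0.29,  0.33, -0.87]), 'grip_width': np.float64(17.18)}
```

View pics/p3.png

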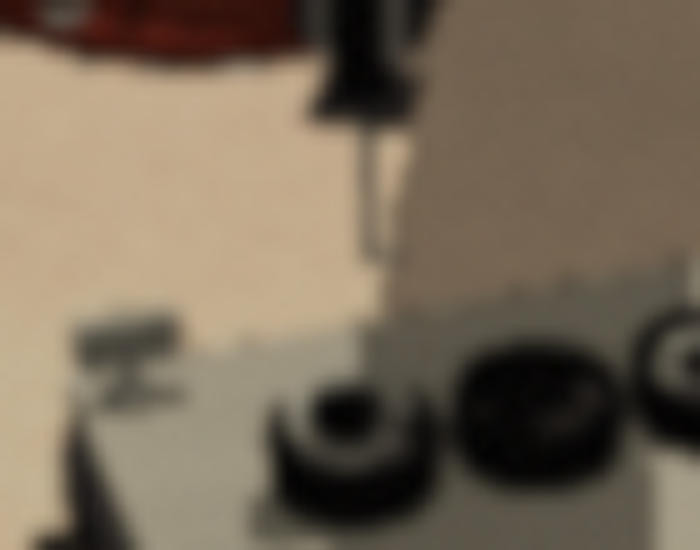

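The pick came up empty, and the ring in cup 1 looks lifted or displaced. I move aside and look from the top.

Run:
```python
from h import *
robot.reach((450,-300,290),Q(75)); 
t=shot("top",10);s=shot("scene",10);pickle.dump((t,s),open("s3.pkl","wb"))
a=np.hstack([rect(t,c,(33,33),94,5.5) for c in((526.7,85.4),(534.6,-50.1))])
c=proj(s,(534.6,-50.1,96)).astype(int)
b=cv2.resize(s["pixels"][c[1]-11:c[1]+11,c[0]-36:c[0]+36,::-1],(726,222),interpolation=cv2.INTER_CUBIC)
cv2.imwrite("pics/p4.png",np.vstack([a,b]))
```

```text
(no output)
```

View pics/p4.png

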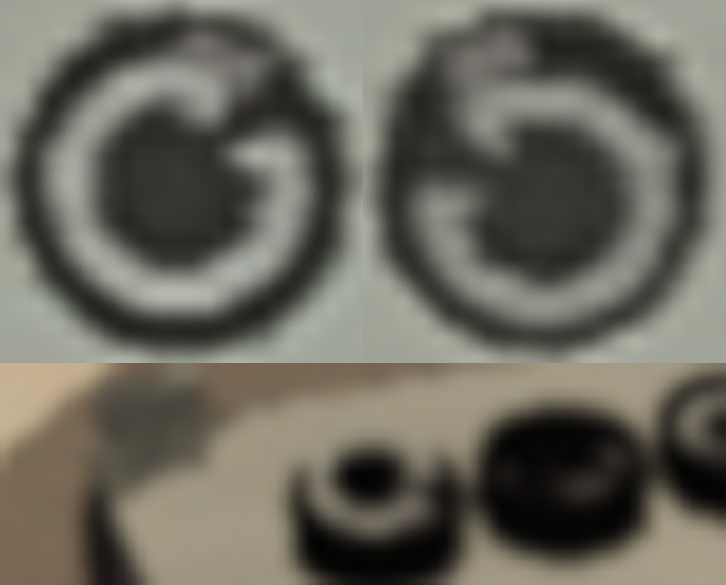

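Cup 1's ring now leans with its -x edge on the rim, gap at about +60°, centre about (530.7,-50), clear of the lip. My arc had carried the toe under the gap, because the toe passes below the lug. I hook it again at 106° with no arc and check by code that the cup is empty.

```bash
cat >> h.py <<'E'
CUP={"L":(526.7,85.4),"M":(531.4,17.6),"R":(534.6,-50.1)}
def cupbright(t):
    o={}
    for k,c in CUP.items():
        g=rect(t,c,(20,20),92,3).mean(2); o[k]=round(float((g>105).mean()),3)
    return o
def hook2(c,H,zg,a=8,slide=None):
    p,q=pk(c,-1,H,255); robot.reach(p,q)
    robot.move_straight(pk(c,-1,H,200)[0],v=100)
    robot.move_straight(pk(c,-1,H,zg)[0],v=40); st()
    robot.move_straight(pk(c,a,H,zg)[0],v=20); st()
    p=pk(c,a,H,zg)[0]
    if slide is None: slide=np.zeros(3)
    for i,dz in enumerate((3,6,9,14,20,30)):
        robot.move_straight(p+[0,0,dz]+slide*min(1,i/2),v=15); 
    st()
    robot.move_straight(p+[0,0,95]+slide,v=60); st()
E
python3 - <<'E'
from h import *
t,s=pickle.load(open("s1.pkl","rb"));print(cupbright(t))
t,s=pickle.load(open("s3.pkl","rb"));print(cupbright(t))
hook2((530.7,-50.0),106,182)
p=sensors.get_state()["tcp_pos"]
robot.move_straight((480,230,280),v=120)
t=shot("top",6);s=shot("scene",6);pickle.dump((t,s),open("s4.pkl","wb"));print(cupbright(t))
E
```

```text
{'L': 0.383, 'M': 0.0, 'R': 0.405}
{'L': 0.425, 'M': 0.007, 'R': 0.361}
{'t': np.float64(24.52), 'tcp_pos': array([530.86, -50.91, 172.86]), 'ft_force': array([-0.47,  0.1 , -0.52]), 'grip_width': np.float64(17.55)}
{'t': np.float64(25.12), 'tcp_pos': array([529.55, -42.77, 174.68]), 'ft_force': array([ 1.36, -2.65,  7.17]), 'grip_width': np.float64(17.42)}
{'t': np.float64(28.02), 'tcp_pos': array([528.46, -42.3 , 202.93]), 'ft_force': array([ 0.02,  1.06, -0.94]), 'grip_width': np.float64(17.3)}
{'t': np.float64(29.25), 'tcp_pos': array([528.32, -42.25, 267.5 ]), 'ft_force': array([ 0.04, -0.44, -0.27]), 'grip_width': np.float64(17.47)}
{'L': 0.4, 'M': 0.003, 'R': 0.021}
```

Run:
```python
from h import *
t,s=pickle.load(open("s4.pkl","rb"))
g=np.array([480,230,289]);c=proj(s,g-[0,0,85]).astype(int)
print(c,proj(s,g-[0,0,100.5]),proj(s,g-[0,0,36]))
A=cv2.resize(s["pixels"][c[1]-20:c[1]+32,c[0]-22:c[0]+22,::-1],(440,520),interpolation=cv2.INTER_CUBIC)
B=rect(t,(530,0),(100,80),95,1.8)
C=np.zeros((520,800,3),np.uint8);C[:,:440]=A;C[:B.shape[0],440:800]=B;cv2.imwrite("pics/p5.png",C)
```

```text
[374 144] [373.81841704 148.50646429] [375.11320543 132.46531889]
```

View pics/p5.png

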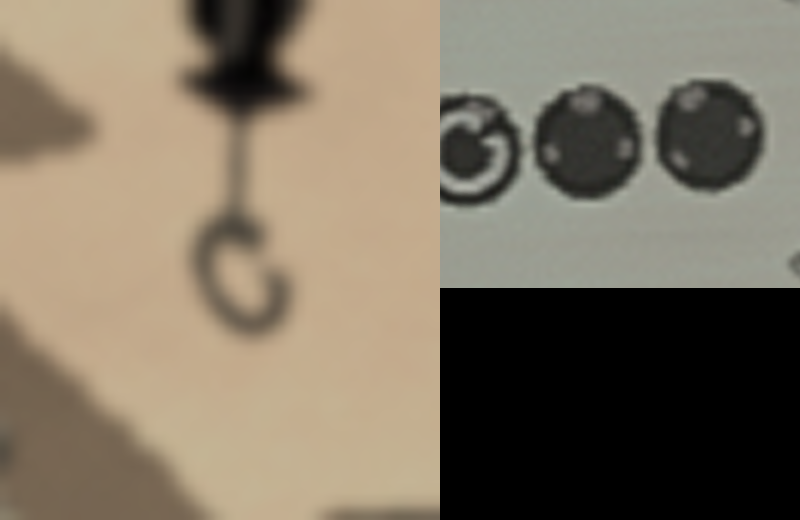

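Ring 1 hangs on the hook and cup 1 is empty. Now I lay it in the dish, re-measuring the dish first.

```bash
cat >> h.py <<'E'
def dishfit(t):
    g=t["pixels"][185:270,190:266].mean(2).astype(np.uint8)
    m=((g<118)*255).astype(np.uint8)
    m=cv2.morphologyEx(m,cv2.MORPH_CLOSE,np.ones((7,7)))
    cs,_=cv2.findContours(m,cv2.RETR_EXTERNAL,cv2.CHAIN_APPROX_NONE);k=max(cs,key=cv2.contourArea)
    b=cv2.boxPoints(cv2.minAreaRect(k))+[190,185]
    P=np.array([unproj(t,q,14)[:2] for q in b]);c=P.mean(0)
    e=[P[1]-P[0],P[2]-P[1]];l=max(e,key=np.linalg.norm); l=l*np.sign(l[0])
    print("dish",c.round(1),np.degrees(np.arctan2(l[1],l[0])).round(1),[np.linalg.norm(x).round(0) for x in e]); return c,np.degrees(np.arctan2(l[1],l[0]))
def lay(c,yaw,lx,sg):
    """lay the hanging ring: drag along sg*dish y"""
    H=yaw+90*sg; ex,ey=u(yaw)[:2],u(yaw+90)[:2]
    P=lambda ly,z:np.r_[c+lx*ex+sg*ly*ey,z-9]
    robot.reach(P(-22,215),Q(H+90)); robot.sleep(.8)
    robot.move_straight(P(-22,148),v=50); robot.sleep(.3)
    robot.move_straight(P(16,107),v=30); st()
    robot.sleep(.3)
    robot.move_straight(P(-8,106.5),v=120); st()
    robot.move_straight(P(-8,150),v=30); robot.move_straight(P(-8,230),v=120)
E
python3 - <<'E'
from h import *
for f in("s1","s3","s4"): dishfit(pickle.load(open(f+".pkl","rb"))[0])
E
```

```text
dish [521.4 348.9] -10.1 [np.float64(213.0), np.float64(125.0)]
dish [521.6 348.9] -9.5 [np.float64(212.0), np.float64(124.0)]
dish [504.1 352.6] 89.2 [np.float64(269.0), np.float64(269.0)]
```

Run:
```python
from h import *
robot.move_straight((450,40,290),v=150)
t=shot("top",5);c,y=dishfit(t)
if abs(y)<35:
    lay(c,y,45,1)
    robot.move_straight((450,40,290),v=250)
    t=shot("top",8);s=shot("scene",8);pickle.dump((t,s),open("s5.pkl","wb"));c,y=dishfit(t);print(cupbright(t))
    im=rect(t,c,(70,112),6,1)
    g=im.mean(2)
    small=cv2.resize(g,(35,56),interpolation=cv2.INTER_AREA)
    for r in small: print(" ".join("%2d"%(v/10) for v in r))
```

```text
dish [521.5 348.8] -9.8 [np.float64(212.0), np.float64(124.0)]
{'t': np.float64(39.79), 'tcp_pos': array([568.64, 356.83,  98.14]), 'ft_force': array([ 0.1 , -0.19, -1.1 ]), 'grip_width': np.float64(17.42)}
{'t': np.float64(40.44), 'tcp_pos': array([564.63, 333.11,  97.67]), 'ft_force': array([-0.03, -0.42, -0.91]), 'grip_width': np.float64(17.56)}
dish [521.5 348.8] -9.8 [np.float64(212.0), np.float64(124.0)]
{'L': 0.004, 'M': 0.0, 'R': 0.014}
14 15 15 14 14 14 11  9  8  8  7  8 10 13 14 14 14 14 14 15 15 15 15 15 14 14 14 14 14 14 14 14 15 14 14
14 14 14 14 15 14 10  5  6  6  6  7  9  9  8  8  8  9 12 14 14 14 14 14 15 15 15 15 15 15 14 14 15 15 14
14 14 14 14 15 14 10  6  8  9  9  9  8  8  7  6  7  8  9  9  8  8  9 10 13 14 13 14 14 14 14 15 15 15 15
14 14 15 15 15 13  9  6  8  9  9  9  9  9  9  9  9  9  8  8  7  7  8  9  9  8  8  8  9 10 13 14 14 14 15
14 14 14 15 14 11  7  7  9  9  9  9  9  9  9  9  9  9  9  9  9  9  9  9  8  7  7  7  9  9  9  8  8 11 12
14 14 14 15 14 10  5  7  9  9  9  9  9  9  9  9  9  9  9  9  9  9  9  9  9  9  9  9  9  8  8  7  7  8  9
14 14 14 15 14 11  6 
[... 4528 characters left out ...]
9  9  9  9  9  9  9  9  9  9  9  9  9  9  9  9  7  9 14 15 15 15 15 15
 7  7  7  7  8  9  9  9  9  9  9  9  9  9  9  9  9  9  9  9  9  9  9  9  9  9  9  8 10 15 15 15 15 15 15
 7  6  6  6  7  7  7  7  7  8  9  9  9  9  9  9  9  9  9  9  9  9  9  9  9  9  9  8 10 15 15 15 15 15 15
13 13 13 12 10  8  7  7  6  6  7  7  7  7  7  8  9  9  9  9  9  9  9  9  9  9  8  9 11 15 15 15 15 14 14
15 15 15 15 14 13 13 13 13 11  9  7  7  7  6  6  6  7  7  8  8  8  9  9  9  9  8  8 12 15 15 15 14 14 14
15 15 15 15 15 15 15 15 15 15 14 13 14 13 12  9  7  7  8  7  6  6  6  7  8  9  7  9 14 15 15 15 14 14 14
15 14 14 14 14 15 15 15 15 15 15 15 15 15 15 14 13 14 13 11 10  8  7  8  8  8  6  8 14 15 15 15 15 15 15
```

Ring 1 lies flat in the dish near (+45,0). Now vent 3, hook at -90°, drifting away from the lip while lifting.

Run:
```python
from h import *
hook2((525.9,86.0),-90,177.5,a=8.5,slide=-4*u(-20))
robot.move_straight((450,-150,290),v=200)
t=shot("top",6);s=shot("scene",6);pickle.dump((t,s),open("s6.pkl","wb"));print(cupbright(t));dishfit(t)
g=sensors.get_state()["tcp_pos"]+[0,0,9]
c=proj(s,g-[0,0,110]);print(c)
im=s["pixels"][int(c[1])-14:int(c[1])+12,int(c[0])-10:int(c[0])+10].mean(2)
for r in im: print(" ".join("%2d"%(v/10) for v in r))
im=rect(t,(526.7,85.4),(30,30),92,1).mean(2); im=cv2.resize(im,(30,30),interpolation=cv2.INTER_AREA)
for r in im: print(" ".join("%2d"%(v/10) for v in r))
```

```text
{'t': np.float64(49.12), 'tcp_pos': array([525.92,  87.  , 168.55]), 'ft_force': array([ 0.38,  0.9 , -1.01]), 'grip_width': np.float64(17.0)}
{'t': np.float64(49.74), 'tcp_pos': array([525.92,  77.41, 168.52]), 'ft_force': array([ 0.83,  0.5 , -0.14]), 'grip_width': np.float64(17.21)}
{'t': np.float64(52.72), 'tcp_pos': array([522.11,  78.87, 198.43]), 'ft_force': array([ 0.33, -1.02, -0.98]), 'grip_width': np.float64(17.21)}
{'t': np.float64(53.96), 'tcp_pos': array([521.94,  78.9 , 262.99]), 'ft_force': array([-0.06,  0.61, -1.58]), 'grip_width': np.float64(17.1)}
{'L': 0.012, 'M': 0.003, 'R': 0.016}
dish [551.2 346.8] -9.9 [np.float64(222.0), np.float64(124.0)]
[268.03333834 158.50060914]
17 17 16 12  7  4  2  3  4  4  4  3  2  2  2  2  2  2  2  2
17 17 16 13  9  5  3  3  4  5  5  3  2  2  2  2  2  2  2  2
17 17 16 15 12  8  4  3  4  5  5  4  3  3  3  3  3  3  3  3
17 16 16 16 15 12  7  4  4  5  5  4  3  4  5  5  6  6  5  4
16 16 17 17 16 15 11  7  4  5  5  4  4  5  7  7  8  8  7  5
16 16 16 17 17 16 14 11  8  6  5  4  4  5  7  8  8  8  7  5
16 16 16 16 16 16 16 14 12  9  6  4  3
[... 3161 characters left out ...]
4  4  4  4  4  4  4  4  4  4  4  4  4  4  4  5  6  7  7  5  4  5  8 11
15 12  8  5  3  3  3  4  4  5  5  4  4  4  4  4  4  4  4  4  4  4  5  5  4  4  4  7 10 13
15 13 10  7  5  3  3  3  4  4  4  4  4  4  4  4  4  4  4  4  4  4  4  3  3  4  6  9 12 15
15 15 13 10  7  5  3  3  3  3  4  4  4  4  4  4  4  4  4  4  3  3  3  3  3  5  8 12 15 15
15 15 15 14 11  8  5  3  2  3  3  3  3  4  4  4  3  3  3  3  3  3  3  4  6  9 12 14 16 16
15 15 15 15 13 11  7  5  3  3  3  2  3  3  3  3  3  3  3  3  3  3  4  6  9 12 14 15 16 15
15 15 15 16 15 13 11  8  6  4  3  3  3  3  3  3  3  3  3  4  5  6  7  9 12 15 16 16 15 15
15 15 15 15 15 15 14 12 10  8  6  6  5  5  5  5  5  5  6  7  8  9 10 12 14 16 16 15 15 15
```

```bash
sed -i 's/\[185:270,190:266\]/[170:275,190:266]/; s/+\[190,185\]/+[190,170]/' h.py
python3 - <<'E'
from h import *
t=shot("top",8);c,y=dishfit(t)
g=rect(t,c,(80,120),6,1).mean(2)
for r in cv2.resize(g,(40,48),interpolation=cv2.INTER_AREA): print("".join("%x"%int(v/11) for v in r))
E
```

```text
dish [546.7 348. ] -9.7 [np.float64(212.0), np.float64(124.0)]
ddddeeddeddeeeeeeedddeddeddddddddddddedd
deeddddedaacbbbceeeeeeddeeeeeeeddddddddd
ddddddddb7676679aa99acdeedeeeeeeeddddddd
dddeeded967888887667899888bddddddeeeeddd
eddeeeeeb67888888888877677887678bcccccee
ddddeedc967888888888888888887778876679ac
ddeeeeeb7688888888888888888888888888878c
dedeeeeb6788888888888888888888888888878c
dedddeeb6788888888888888888888888888989d
dddeeeda6788888888888888888888888888779d
dddddec857888888889aaaa988888888888877be
dddddec668888888889bcbccb9888888888878de
ddddeec7688888899989989acb888888888889de
ddddeda77888888bcb888888bc988888888779de
edeeed968888889bb98888889ba8888888877bdd
eedeec768888889bb8888888aca8888898877bed
eddedc868888888aca888888aca8888888888ced
eeeeda7788888889bca9889bcb88888888878ced
deeed867888888889bddccccb98888888876aded
eeeed8588888888889abbba8888888888987cedd
dddec8688888888888888888888888888889cede
ddddb7688888888888888888888888888878ceee
dded95788888888888888888888888888769dedd
dded9588888888888888888888888888987aeedd
eedc9588888888888888888888888888888beeee
dddb76888888
[... 230 characters left out ...]
dee
eeb678888888888888888888888888987aeedddd
dda678888888888888888888888898888aeeeedd
ec8688888888888888888888888989878beeeded
eb6688888888888888888888888899868ceddddd
db6788888888888888888888888888988dedddee
c9678888888888888888888888899888aeedeeee
c8688888888888888888888888889877aeedddee
c7688888888888888888888888899867ceedddde
c7688888888888888888888888889989deedeedd
a6688888888888888888888888888889deedeeee
74788888888888888888888888888879deeddeee
a876556788888888888888888889877beeedeeed
edcbaaa976567887788899999999998deeeeeeee
deeeeeeddccca976777776678999989deeeeeeed
ddeddeeeeeeeeddddcba9998776667adeeeeeede
eddddeededeeeeeeeeeeeedccbaba8beeeeeeeee
dddddeeeeeededdddeeeeeeeeeeeddeedeeeeeed
```

The dish was knocked 25 mm to (546.7,348) and ring 1 is still in it. Ring 2 hangs on the hook and cup 3 is empty. I lay it at the other end, with the hook along -55° to stay on the same wrist branch.

```bash
cat >> h.py <<'E'
def lay2(c,yaw,lx,H):
    o=c+lx*u(yaw)[:2]
    P=lambda l,z:np.r_[o+l*u(H)[:2],z-9]
    robot.move_straight(P(-22,260),Q(H+90),v=150); robot.sleep(.8)
    robot.move_straight(P(-22,148),v=60); robot.sleep(.3)
    robot.move_straight(P(16,107),v=30); st(); robot.sleep(.3)
    robot.move_straight(P(-8,106.5),v=120); st()
    robot.move_straight(P(-8,150),v=30); robot.move_straight(P(-8,260),v=120)
E
python3 - <<'E'
from h import *
t=shot("top",3);c,y=dishfit(t)
lay2(c,y,-42,-55)
robot.move_straight((450,-100,290),v=250)
t=shot("top",8);s=shot("scene",8);pickle.dump((t,s),open("s7.pkl","wb"));c,y=dishfit(t);print(cupbright(t))
g=rect(t,c,(80,120),6,1).mean(2)
for r in cv2.resize(g,(40,48),interpolation=cv2.INTER_AREA): print("".join("%x"%int(v/11) for v in r))
st("joints")
E
```

```text
dish [546.7 348. ] -9.7 [np.float64(212.0), np.float64(124.0)]
{'t': np.float64(65.26), 'tcp_pos': array([514.5 , 342.01,  98.11]), 'ft_force': array([-0.87,  0.14, -0.99]), 'grip_width': np.float64(17.29)}
{'t': np.float64(65.91), 'tcp_pos': array([500.4 , 361.94,  97.47]), 'ft_force': array([ 0.79, -0.46, -0.83]), 'grip_width': np.float64(16.94)}
dish [546.7 348. ] -9.7 [np.float64(212.0), np.float64(124.0)]
{'L': 0.008, 'M': 0.003, 'R': 0.0}
dddddddddddeeeeedddddddddddddddddddddddd
dddddddddaabbabcdeeeeedddddddddddddddddd
ddddddddb7666679aa99acdedddeeeeddddddddd
dddddddd957888877667799878addddddededddd
ddddddeda67888888888877667887678acccbcde
dddddddc967888888888888888877778776679ac
dddedddb7688888888888888888888888888878c
ddddddda6788888888888888888888888888877c
ddddddeb6788888888888888888888888888989d
ddddded96788888888888888888888888888779d
dddddec857888888888aaaa988888888888877bd
ddddddb668888888889bcbccb8888888888878ce
ddddddc6688888889889989acb888888888889de
dddddda77888888acb888888ac988888888779de
ddddec967888889bb98888889ba8888888877bdd
ddddec768888889bb8888888aca888888887
[... 824 characters left out ...]

c96788888888889bccccccb888888888aeddddde
c8678888888888889abba98888888876aedddddd
c7688888888888888888888888888867cedddddd
c7688888888888888888888888888889dedddddd
a6688888888888888888888888888889dedddddd
75788888888888888888888888888779dedddddd
a876556788888888888888888888877beedddddd
ddcbaaa876567787778888888888998deddddddd
ddeeeedddccca976677776678989889dededdddd
dddddddeeeeedddddcaa8898766657adeddddddd
ddddddddddddddddddeeeedcbaaa98beeddddddd
dddddddddddddddddddddeddeeeedddddddedddd
{'t': np.float64(71.39), 'tcp_pos': array([ 450.  , -100.03,  290.  ]), 'ft_force': array([-0.24,  0.09, -0.72]), 'grip_width': np.float64(17.36), 'joints': array([-0.5 , -0.3 , -0.19,  1.68,  0.  ,  2.03])}
```

Both rings lie flat in the dish. Returning the pick to its stand.

Run:
```python
from h import *
robot.move_straight((487,-338,270),Q(75.3),v=200)
robot.move_straight((487,-338,160),v=120); st()
robot.move_straight((487,-338,112),v=30); st()
for z in(110,109,108,107):
    robot.move_straight((487,-338,z),v=20); a=st()
    if a["ft_force"][2]>4: break
robot.release(); robot.sleep(.3); st()
robot.move_straight((487,-338,270),v=120)
robot.reach((446.9,141.3,220),Q(93.3-90)); st("joints")
s=shot("scene",8);t=shot("top",8);pickle.dump((t,s),open("s8.pkl","wb"))
c=(217,190);im=s["pixels"][178:212,203:240].mean(2)
for r in im: print("".join("%x"%int(v/16) for v in r))
t0=pickle.load(open("s1.pkl","rb"))[1]["pixels"][178:212,203:240].mean(2)
print("diff",abs(im-t0).max(),abs(im-t0).mean())
```

```text
{'t': np.float64(73.82), 'tcp_pos': array([ 487.34, -338.35,  161.02]), 'ft_force': array([-0.37, -0.59, -1.  ]), 'grip_width': np.float64(17.53)}
{'t': np.float64(75.57), 'tcp_pos': array([ 487.08, -338.1 ,  112.22]), 'ft_force': array([ 0.82,  0.06, -0.91]), 'grip_width': np.float64(17.49)}
{'t': np.float64(75.82), 'tcp_pos': array([ 486.92, -337.89,  109.8 ]), 'ft_force': array([ 0.66,  0.21, -1.53]), 'grip_width': np.float64(17.45)}
{'t': np.float64(76.07), 'tcp_pos': array([ 486.96, -337.96,  108.95]), 'ft_force': array([ 0.24,  2.1 , -0.92]), 'grip_width': np.float64(17.37)}
{'t': np.float64(76.32), 'tcp_pos': array([ 486.96, -337.96,  107.92]), 'ft_force': array([-0.53, -0.64, -0.81]), 'grip_width': np.float64(17.02)}
{'t': np.float64(76.57), 'tcp_pos': array([ 487.12, -338.11,  107.14]), 'ft_force': array([0.44, 0.83, 0.51]), 'grip_width': np.float64(17.21)}
{'t': np.float64(77.53), 'tcp_pos': array([ 486.99, -337.99,  106.98]), 'ft_force': array([ 0.23, -0.3 ,  0.35]), 'grip_width': np.float64(85.66)}
{'t': np.float64(80.87), 'tcp_pos': array([447.19, 140.89, 220.05]), 'ft_f
[... 765 characters left out ...]
aaaaaaaaaaa
aaaaaaaaaa97410001356679aaaaaaaaaaaaa
aaaaaaaaaa974100002344679aaaaaaaaaaaa
aaaaaaaaaa863100001234569aaaaaaaaaaaa
aaaaaaaaa9853100001234458aaaaaaaaaaaa
aaaaaaaaa9742211111244458aaaaaaaaaaaa
aaaaaaaaa86432111223443479aaaaaaaaaaa
aaaaaaaa986443222345543479aaaaaaaaaaa
aaaaaaaa986653224566542369aaaa9999aaa
aaaaaaaa976543224555532369aaa987789aa
aaaaaaaa975432223444432358a998655679a
aaaaaaaa97433222334333224799754334689
aaaaaaaa97533322233333224688533333479
aaaaaaaa98543322233433223577532222479
aaaaaaaaa8643322234433222566422211369
aaaaaaaaa9643322234433222466531111368
aaaaaaaaa9643322233433222466532111258
aaaaaaaaa9643332233433322456532111247
diff 11.666666666666671 1.6404345521992587
```

The pick stands exactly as at the start. Now the screws, first pair a, c to half-way, then b, d.

```bash
cat >> h.py <<'E'
W={"a":(446.9,141.3),"b":(600.2,149.7),"c":(616.2,-106.9),"d":(463.3,-115.3)}
B0=-86.65
def turn(k,t0,t1):
    x,y=W[k]; q0=Q(B0-t0)
    robot.reach((x,y,180),q0); robot.move_straight((x,y,94),v=120)
    robot.grab(grip_force=40); a=st()
    for t in np.linspace(t0,t1,4)[1:]: robot.reach((x,y,94),Q(B0-t))
    robot.sleep(.2); a=st("wrist_torque"); print(k,"turn",(B0-R.from_quat(a["ee_rot"]).as_euler("ZYX",degrees=True)[0]))
    robot.release(); robot.move_straight((x,y,180),v=150)
E
python3 - <<'E'
from h import *
for k in "ac": turn(k,5,45)
E
```

```text
{'t': np.float64(87.06), 'tcp_pos': array([445.61, 141.53,  94.17]), 'ft_force': array([-8.13,  0.19,  8.2 ]), 'grip_width': np.float64(7.09)}
{'t': np.float64(88.26), 'tcp_pos': array([445.28, 141.6 ,  94.16]), 'ft_force': array([-10.16,   1.66,   9.21]), 'grip_width': np.float64(7.11), 'wrist_torque': array([ 0.19,  2.16, -0.12])}
a turn 44.98108665252184
{'t': np.float64(92.42), 'tcp_pos': array([ 617.13, -107.01,   94.29]), 'ft_force': array([ 5.19,  0.67, -1.12]), 'grip_width': np.float64(6.8)}
{'t': np.float64(93.62), 'tcp_pos': array([ 617.53, -107.08,   94.29]), 'ft_force': array([ 7.83, -0.43, -2.92]), 'grip_width': np.float64(6.95), 'wrist_torque': array([ 0.01, -1.51, -0.1 ])}
c turn 45.002532190299405
```

```bash
sed -i 's/"a":(446.9,141.3)/"a":(444.9,141.5)/; s/"c":(616.2,-106.9)/"c":(617.8,-107)/' h.py
python3 - <<'E'
from h import *
for k in "bd": turn(k,5,45)
robot.reach((430,0,330),Q(B0-45))
t=shot("top",8)
o=[]
for k in "abcd":
    g=rect(t,W[k],(30,30),106,1).mean(2)
    print(k)
    for r in cv2.resize(g,(30,20),interpolation=cv2.INTER_AREA): print("".join("%x"%int(v/16) for v in r))
    o.append(rect(t,W[k],(32,45),106,3))
cv2.imwrite("pics/w.png",np.hstack(o));st()
E
```

```text
{'t': np.float64(97.65), 'tcp_pos': array([600.89, 149.62,  94.28]), 'ft_force': array([ 4.75,  0.57, -0.9 ]), 'grip_width': np.float64(6.91)}
{'t': np.float64(98.85), 'tcp_pos': array([599.64, 150.18,  94.21]), 'ft_force': array([-2.76,  1.86,  5.48]), 'grip_width': np.float64(6.91), 'wrist_torque': array([ 0.49,  0.69, -0.07])}
b turn 44.62307164050378
{'t': np.float64(103.01), 'tcp_pos': array([ 461.98, -115.13,   94.2 ]), 'ft_force': array([-8.78,  1.66,  8.23]), 'grip_width': np.float64(7.15)}
{'t': np.float64(104.21), 'tcp_pos': array([ 463.29, -115.66,   94.22]), 'ft_force': array([-4.07, -3.64,  5.01]), 'grip_width': np.float64(7.17), 'wrist_torque': array([-0.75,  0.89,  0.06])}
d turn 44.72932539778924
a
222235899999999999999999999999
111135899999999999999999999999
22223589a999999999999999999999
555445799999999999999999999999
999976688778999999999999999999
999985567655678999999999999999
999986678765557899999999999999
999975578887655688998999999999
999976678888876567888899999999
999987788877887655677899999999
999987789988888875556789999999
999986689999887787755578999999
9999
[... 1566 characters left out ...]
9999999985322223
999999999999999999999986556777
999999987789999999999987679aaa
999998765678999999999987678999
778898666677899999999998668999
345566556787788899999998668999
222233345788876788999998668999
222222345567877777899998668999
332222345666677777789998657999
333323356788877777778998657999
333323456789987667777887667999
333333457899988877778876557899
333333357999999998777887556899
333333357999999999887887667899
3333333579aa999999999888778999
333333346888888888888877789999
333332223444444444444566789999
333333333444556665556789999999
{'t': np.float64(106.86), 'tcp_pos': array([ 4.2994e+02, -2.6000e-01,  3.2947e+02]), 'ft_force': array([0.09, 0.19, 0.42]), 'grip_width': np.float64(85.45)}
```

View pics/w.png

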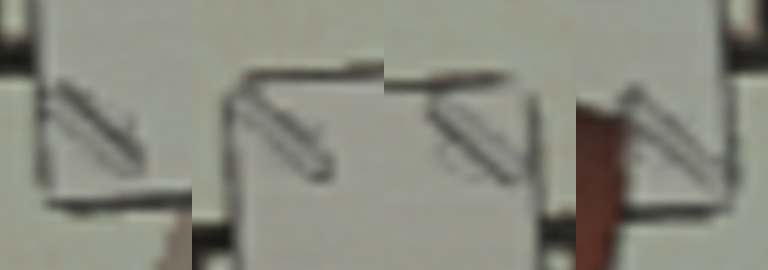

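All four blades lie at about 45°. Now home: a, c, then b, d.

Run:
```python
from h import *
for k in "acbd": turn(k,45,91)
robot.reach((430,0,330),Q(B0-45))
t=shot("top",8);s=shot("scene",4);dishfit(t)
for k in "abcd":
    g=rect(t,W[k],(30,30),106,1).mean(2)
    print(k)
    for r in cv2.resize(g,(30,20),interpolation=cv2.INTER_AREA): print("".join("%x"%int(v/16) for v in r))
im=s["pixels"][178:212,203:240].mean(2);t0=pickle.load(open("s8.pkl","rb"))[1]["pixels"][178:212,203:240].mean(2)
print("pick diff",abs(im-t0).max());st()
```

```text
{'t': np.float64(109.26), 'tcp_pos': array([444.93, 141.52,  94.17]), 'ft_force': array([-1.38,  0.76,  3.64]), 'grip_width': np.float64(6.83)}
{'t': np.float64(110.56), 'tcp_pos': array([444.71, 141.96,  94.13]), 'ft_force': array([-3.63,  3.88,  5.28]), 'grip_width': np.float64(7.25), 'wrist_torque': array([0.76, 0.72, 0.25])}
a turn 90.51367753552202
{'t': np.float64(114.73), 'tcp_pos': array([ 617.89, -107.07,   94.17]), 'ft_force': array([ 0.01, -0.31,  1.71]), 'grip_width': np.float64(6.85)}
{'t': np.float64(116.03), 'tcp_pos': array([ 618.11, -107.53,   94.19]), 'ft_force': array([ 2.29, -4.49, -0.26]), 'grip_width': np.float64(6.9), 'wrist_torque': array([-1.01, -0.46,  0.21])}
c turn 90.50412060040529
{'t': np.float64(120.06), 'tcp_pos': array([599.81, 150.13,  94.19]), 'ft_force': array([-4.12,  1.55,  4.59]), 'grip_width': np.float64(7.06)}
{'t': np.float64(121.36), 'tcp_pos': array([599.12, 151.43,  94.21]), 'ft_force': array([-7.6 ,  8.21,  6.26]), 'grip_width': np.float64(7.34), 'wrist_torque': array([1.69, 1.53, 0.32])}
b turn 90.90117675471765
{'t': np.float64(125.6),
[... 2366 characters left out ...]
999999999999877899999986556777
999999999998766789999987679aaa
999999999998766888999987678999
778899999998766889999988668999
345667889998656788999998668999
222233467888656777899987668999
222222346788767888899998668999
333222346788766788899998657999
333323456888766777889998657899
333333467788777777889998667999
333333467899877778899998657899
333333357999866688899998556899
333333357999876688899998667899
3333333579aa987788899998778999
333333346888876666778877789999
333332233444443333444566789999
333333334445556666556789999999
pick diff 3.0
{'t': np.float64(129.75), 'tcp_pos': array([ 4.3003e+02, -7.0000e-02,  3.2999e+02]), 'ft_force': array([-0.02,  0.81,  0.1 ]), 'grip_width': np.float64(85.39)}
```

All four blades lie along x, the pick stands unchanged and the dish is unmoved. Handing in.

```bash
python3 -c "
from station import robot
print(robot.hand_in())"
```

```text
the job is handed in; nothing more can be done
None
```

I handed the job in: both fitted rings (vents 1 and 3; vent 2 was empty) lie flat in the dish, the pick is back on its stand, and all four screws are home in cross order; the hand-in call gave no verdict, so this rests on my last camera and state checks.

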